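# Nip a small volume in the bench screw press

## Robot

A 6-joint arm with a two-finger parallel gripper is mounted at the origin on a cart in front of the work surface, level with it; the furniture and walls round the work are solid. World frame = base frame: x ahead of the robot, y to its left, z up, the work surface at z = 0. Lengths are in mm, angles in degrees, forces in N, time in s.
With the tool pointing down it reaches from about 250 to 800 mm from the base axis. Payload 3.9 kg.
Tool frame: the origin (TCP) lies at the very end of the fingers, on their centre line; the grasp point (between the pads) lies 19 mm behind it; z points along the fingers, y is the line along which they close (so a half turn about z gives the same grasp; the last joint's range is limited). The gripper opens to 85 mm and grips with 20 to 120 N. Pads are 22 mm wide; open, the fingers measure 114 mm over their backs; the gripper's body (76 mm by 85 mm) begins 54 mm behind the grasp point. The pads swing forward as they close: fully open they stand 13 mm farther back than shut.
Start: joints at [-64.286, 14.897, -7.913, 67.191, 0, 90], TCP at [227.784, -473.001, 231.304] pointing down, gripper open.
Joint ranges: [-159.42, 159.42], [-47.68, 98.78], [-73.54, 78.23], [-108.79, 121.32], [-90, 84.71], [-180, 180]. Speed limits (degrees/s): [147.25, 147.25, 180, 180, 180, 180].

## Interface

Orientations are given as [roll, pitch, yaw] about the fixed x, y, z axes, in that order (R = Rz(yaw) Ry(pitch) Rx(roll)).
In Python, from station import monitor, eyes, job, regions_of, landmark_of gives the robot as it stands.
- The arm moves only by the tool play_rows, never from a script. Its argument "plan" is one flat list of numbers, 4 for each row, row after row: the shift along the tool's x, y, z in cm, then the turn about the tool's z in rad. A call has 1 to 5 rows; each row shifts and turns the commanded pose from where the row before left it, along the tool's axes as they then stand; what a row does not reach is not made up. A row lasts 1/12 s, in which the tool goes at most 41.7 mm and 7.16 degrees, less where a joint would pass 70% of its speed; a pose out of reach is approached as far as the arm can. A call with a gripper value outside its range is refused whole. "jaw" is the opening in per cent of the stroke, from 0 (shut) to 100 (fully open), set as the call begins (left out, the last holds). The fingers move at their own pace and stop on an object; "newtons" is the grip in N (left out, the last holds). Time passes only in rows, so rows that do not move let the fingers close. It gives the time, the measured TCP pose, the force, the opening and the grip force at its end, in the units of the state.
- monitor.read_state(): the state, without advancing time (a new reading comes with each control period).
- eyes.read_camera(name): name is "scene" or "top" or "wrist"; returns (picture, depth): 384x512x3 uint8, red, green, blue; 384x512 float32, mm along the optical axis (not along the pixel's ray), 0 where there is no reading.
- eyes.camera_params(name): a dict with "fx", "fy", "cx", "cy" (pixels), "R" (3x3) and "t" (3): a world point X has camera coordinates R X + t. Camera axes: x right, y down, z forward; pixel columns grow to the right and rows downward; lengths in mm; the calibration is good to about 2 mm. A picture is of the moment at which its call begins: read the wrist's pose just before it. camera_params takes no time and is no camera call; for the wrist camera it gives the pose at the moment of the call.
- job.sign_off(): hands the job in; it is judged then, once.
Trained networks look in the newest picture that a camera, given by its name, has taken for a name from the list of things; names that differ only in an ending like _2 or _b are one class to them, and where a whole thing is asked for, a point or a joint stands for the part that bears it (a point fixed in the world has none). Each returns a list of dicts, best first, with "score" (0 to 1); they miss things now and then, are a little off and sometimes report something else, mostly with a low value. They report only what shows in the picture. A call takes as long as a camera call.
- regions_of(camera, label): "pixels" (384x512 bool, what is visible of it) and "xy" ([column, row] in pixels, amid what is visible of it).
- landmark_of(camera, label): "xy" ([column, row] in pixels: a listed point, or the origin of a listed thing).
The state is a dict: "t": time; "joint_positions": joint angles; "qvel": joint speeds; "effort": joint torques, N m; "eef_pos": TCP position; "tcp_rot": TCP orientation; "wrist_force": force on the tool from outside, world axes, zero at the start; "torque": the same for the moment, N m; "gripper_width": finger opening in mm; "grasp_force": force on a finger pad.
Only numpy, scipy, OpenCV 4.12 (cv2) and the standard library are available. Lean on these libraries where they do the work, as an engineer would, in place of code of your own. Each camera call takes 0.05 s, during which the arm holds its last target. There are 200 camera calls.

## Task

Gently push the small blue book along the bed of the green screw press until its head is fully home against the back stop. Then crank the red handwheel clockwise (seen from above): its hub is loose on the screw, so first take up that free play until you feel the screw bite, and from that point give the wheel exactly one full turn, which nips the book at the right pressure. Let go of the crank there, and leave the things round about where they are.

Things in the scene. Friction and masses are not known exactly. Their poses are not given: they have to be found in the camera images.
- press: Green C-frame bench press, fixed. Origin on the table straight below the screw axis; z up; +x runs into the press, from its open front to the back stop. Bed 190 x 130 mm, x = -100 to +90 mm, top 14 mm above the table; low steel side guides (inner faces y = +-56.5 mm, 7 mm high, x = -91 to +43). The arm above carries the screw and reaches 113 mm above the table.
- back_stop (a point): Point on the back stop (the front face of the press's column) at press x = +45 mm, y = 0, 23 mm above the table; axes as the press.
- wheel_centre (a point): Centre of the red five-spoked handwheel, on the upright screw axis, 122 mm above the table; axes as the press. Rim radius 45 mm, outer edge 51 mm, rim top 127 mm and crank boss top 129 mm above the table. Clockwise from above tightens; the screw stays where it is left.
- wheel: The handwheel (origin on the screw axis at table height, x towards the crank grip). Loose on the screw: clockwise it first turns almost freely (about 0.5 N at the grip) for 0.08 to 0.73 turn, a different amount each time that cannot be seen. Then the screw bites and takes a steady 10 N or so at the grip (its own friction; the book adds little). Turning back re-opens the play (0.8 turn).
- grip_mid (a point): Middle of the light wooden crank grip, an upright cylinder of 18 mm diameter, 40 mm long (130 to 170 mm above the table), 45 mm from the screw axis on the wheel. It spins freely on its own upright pin, so a gripper can hold it without turning while the wheel goes round.
- foot: Round dark steel foot of 36 mm diameter under the screw; origin at the centre of its underside, at the start 34 mm above the table, 2 mm above the book. One turn of the screw lowers its stem 4 mm; the foot is sprung (6 N per mm): after the bite half a turn closes the gap and the next half turn loads the book to about 12 N, the foot hardly moving any more.
- book: Small blue cloth-bound book with brass-coloured bands over its spine, 160 x 104 x 18 mm, about 0.2 kg, flat on the press bed between the side guides. Origin at the centre of its underside; x along its long side towards its head, which faces the back stop; z up. At the start it lies 25 to 45 mm short of the stop, its tail overhanging the front of the bed.
- book_head (a point): Middle of the head end face of the book (x = +80 mm, 9 mm above its underside); meets the back stop.
- book_tail (a point): Middle of the tail end face of the book (x = -80 mm, 9 mm above its underside, 23 mm above the table): the face to push on.
- spray_bottle: Black spray bottle, 73 x 120 x 169 mm, bystander; origin under its middle.
- paste_jar: White paste jar with red lid, 66 x 66 x 67 mm, bystander; origin under its middle.
- thread_spool: Wooden thread spool, 31 x 31 x 40 mm, standing, bystander; origin under its middle.
- press_block: Beech pressing block, 40 x 120 x 25 mm, bystander; origin under its middle.
- loupe: Black loupe, 37 x 37 x 38 mm, standing, bystander; origin under its middle.

How it is judged (in metres and radians):
On the way, in this order (a step that is already met when the one before it is completed fails the run):
1. the book's head is home against the back stop (within 3.5 mm) while the foot is still clear of it (x of book_head in the frame of press above 0.0415 m and contact force between foot and book below 0.5 N), for 0.2 s.
2. the foot has come down on the book (x of book_head in the frame of press above 0.0415 m and contact force between foot and book above 3 N), for 0.2 s.
At the end, for the whole second after the job is handed in: The book's head is within 3.5 mm of the back stop, and the foot presses on the book with 8 to 16 N (one turn of the screw after the bite gives about 12 N; a sixth of a turn either way is allowed), all at rest and let go (x of book_head in the frame of press above 0.0415 m and contact force between foot and book between 8 and 16 N and linear speed of book below 0.01 m/s); the robot touches nothing.
It fails at once if the book is crushed: the foot presses on it with more than 24 N (contact force between foot and book above 24 N).
It fails at once if the book is shoved hard: the fingers press on it with more than 20 N (contact force between the fingers and book above 20 N).
It fails at once if a bystander (spray bottle, paste jar, thread spool, pressing block, loupe) is moved more than 30 mm (distance of any of spray_bottle, paste_jar, thread_spool, press_block, loupe from where it was at the start of the episode above 0.03 m).
It also fails if it takes over 72 s, if anything falls off the work surface, if the arm or the gripper's body presses on something with over 40 N, if the wrist force passes 120 N, or if a joint passes its speed limit or range.

## Working session

There is one attempt and no reset: what is moved stays moved. The work goes in short steps, Python scripts to look and compute and a tool call to move; the robot and the scene stay as the last step left them, time stands still between calls to the robot, and variables do not carry over. Pictures are saved under pics/ and viewed, at most 10 in all, crops included, and the job is handed in when it is done.

Besides the shell and the picture viewer there is one more tool, called after ">>>" as name(argument=value, ...), one argument or row to a line, values as JSON. play_rows: Moves the arm, as the interface text tells. Its arguments: {"type":"object","properties":{"plan":{"type":"array","items":{"type":"number"}},"jaw":{"type":"number"},"newtons":{"type":"number"}},"required":["plan"]}

```bash
mkdir -p pics; ls; cat > h.py <<'E'
import numpy as np, cv2
from station import monitor, eyes, job, regions_of, landmark_of
def ray(cam,xy,z):
    p=eyes.camera_params(cam);R=np.array(p["R"]);t=np.array(p["t"])
    d=R.T@np.array([(xy[0]-p["cx"])/p["fx"],(xy[1]-p["cy"])/p["fy"],1]);c=-R.T@t
    return c+d*(z-c[2])/d[2]
def deproj(cam,depth,mask):
    p=eyes.camera_params(cam);R=np.array(p["R"]);t=np.array(p["t"])
    v,u=np.nonzero(mask&(depth>0));z=depth[v,u]
    P=np.c_[(u-p["cx"])/p["fx"]*z,(v-p["cy"])/p["fy"]*z,z]
    return (P-t)@R
def save(img,n): cv2.imwrite("pics/"+n,img[:,:,::-1])
E
python3 - <<'E'
from h import *
s=monitor.read_state();print(s)
ims=[]
for c in ["scene","top"]:
    im,d=eyes.read_camera(c);np.save(c+"d.npy",d);ims.append(im)
    p=eyes.camera_params(c);print(c,-np.array(p["R"]).T@np.array(p["t"]),p["fx"])
    for n,z in [("press",0),("back_stop",23),("wheel_centre",122),("grip_mid",150),("book_tail",23),("book_head",23),("book",14),("spray_bottle",0),("paste_jar",0),("thread_spool",0),("press_block",0),("loupe",0)]:
        l=landmark_of(c,n)
        if l: print(n,[(round(a["score"],2),np.round(a["xy"]).tolist(),np.round(ray(c,a["xy"],z)).tolist()) for a in l[:2]])
        else: print(n,None)
save(ims[0],"s0.png");save(ims[1],"t0.png")
E
```

```text
pics
{'t': 0.0, 'joint_positions': array([-6.42846577e+01,  1.49354055e+01, -7.98618613e+00,  6.71897292e+01,
       -2.60802745e-03,  8.99999999e+01]), 'qvel': array([-0.08608666,  0.00609204,  0.03036111,  0.01256334,  0.08692563,
       -0.04307344]), 'effort': array([-1.26678922e-03, -4.05672169e+01,  2.53922421e+01,  1.88653922e-02,
       -1.51823251e-04, -5.28547403e-06]), 'eef_pos': array([ 227.48898607, -472.39707658,  230.46507372]), 'tcp_rot': array([-1.79888679e+02,  2.60802239e-03,  2.57153474e+01]), 'wrist_force': array([-0.13884338, -0.75064433, -0.89411065]), 'torque': array([ 0.02446583, -0.00946192, -0.00907617]), 'grasp_force': 0.0, 'gripper_width': 85.33501166227353}
scene [-106.86525486  553.89172097  617.63155223] 403.60092902900794
press [(0.83, [240.0, 248.0], [510.0, -1.0, 0.0]), (0.22, [237.0, 239.0], [542.0, -22.0, 0.0])]
back_stop [(0.8, [251.0, 240.0], [488.0, -20.0, 23.0])]
wheel_centre [(0.86, [231.0, 208.0], [516.0, 15.0, 122.0])]
grip_mid [(0.6, [214.0, 201.0], [532.0, 50.0, 150.0])]
book_tail [(0.77, [181.0, 267.0], [534.0, 162.0, 23.0]), (0.5, [180.
[... 859 characters left out ...]
.0, 194.0], [524.0, 40.0, 150.0]), (0.3, [187.0, 138.0], [647.0, 84.0, 150.0])]
book_tail [(0.7, [218.0, 219.0], [491.0, 10.0, 23.0]), (0.64, [155.0, 195.0], [538.0, 167.0, 23.0])]
book_head [(0.8, [218.0, 214.0], [503.0, 11.0, 23.0]), (0.45, [190.0, 163.0], [624.0, 93.0, 23.0])]
book [(0.77, [187.0, 207.0], [517.0, 88.0, 14.0])]
spray_bottle [(0.73, [149.0, 159.0], [632.0, 200.0, 0.0])]
paste_jar [(0.87, [185.0, 137.0], [697.0, 117.0, 0.0]), (0.7, [204.0, 196.0], [550.0, 52.0, 0.0])]
thread_spool [(0.44, [190.0, 162.0], [632.0, 97.0, 0.0])]
press_block [(0.6, [366.0, 230.0], [498.0, -351.0, 0.0]), (0.3, [190.0, 207.0], [519.0, 85.0, 0.0])]
loupe [(0.8, [356.0, 275.0], [390.0, -331.0, 0.0])]
```

View pics/s0.png

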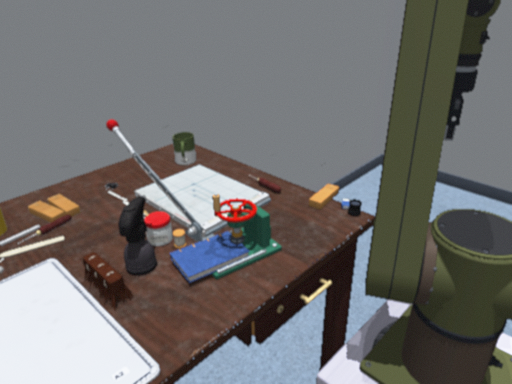

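View pics/t0.png

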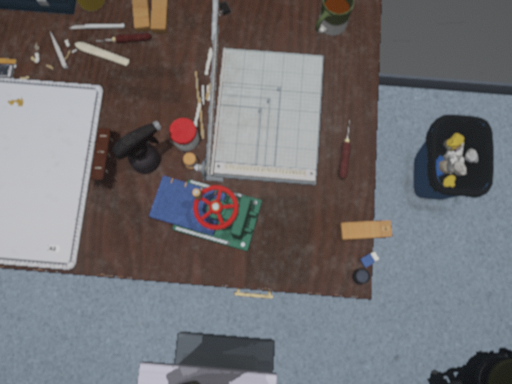

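```bash
python3 - <<'E'
from h import *
import numpy as np
im,d=eyes.read_camera("top")
r=regions_of("top","book")
for a in r[:2]:
    P=deproj("top",d,a["pixels"]);P=P[(P[:,2]>24)&(P[:,2]<40)]
    print(a["score"],len(P),np.median(P[:,2]),cv2.minAreaRect(P[:,:2].astype(np.float32)))
r=regions_of("top","wheel")
for a in r[:2]:
    P=deproj("top",d,a["pixels"]);Q=P[(P[:,2]>110)&(P[:,2]<135)]
    print("wheel",a["score"],len(Q),cv2.minEnclosingCircle(Q[:,:2].astype(np.float32)))
# top of grip
P=deproj("top",d,np.ones_like(d,bool))
Q=P[(P[:,2]>158)&(abs(P[:,0]-515)<80)&(abs(P[:,1]-20)<80)]
print("grip",len(Q),Q.mean(0) if len(Q) else 0,Q[:,2].max() if len(Q) else 0)
Q=P[(P[:,2]>116)&(P[:,2]<135)&(abs(P[:,0]-510)<75)&(abs(P[:,1]-10)<75)]
print("rim",len(Q),cv2.minEnclosingCircle(Q[:,:2].astype(np.float32)))
# green press
hsv=cv2.cvtColor(im,cv2.COLOR_RGB2HSV)
g=(hsv[...,0]>40)&(hsv[...,0]<85)&(hsv[...,1]>80)
P=deproj("top",d,g);
for lo,hi in [(5,20),(95,120)]:
    Q=P[(P[:,2]>lo)&(P[:,2]<hi)];print(lo,len(Q),cv2.minAreaRect(Q[:,:2].astype(np.float32)) if len(Q)>3 else 0)
b=(hsv[...,0]>95)&(hsv[...,0]<125)&(hsv[...,1]>90)
P=deproj("top",d,b);Q=P[(P[:,2]>22)&(P[:,2]<42)];print("blue",len(Q),cv2.minAreaRect(Q[:,:2].astype(np.float32)))
E
```

```text
0.81 1985 31.34917958427978 ((520.7157592773438, 86.6053237915039), (159.53611755371094, 104.24214172363281), 78.24159240722656)
wheel 0.83 893 ((505.1163330078125, 9.234277725219727), 50.375526428222656)
grip 58 [524.29615066  48.09406715 168.39461887] 175.068260839614
rim 943 ((505.1163330078125, 9.234277725219727), 50.375526428222656)
5 552 ((504.4537048339844, 14.342506408691406), (188.39476013183594, 126.28569793701172), 79.02143096923828)
95 473 ((741.105712890625, -91.01585388183594), (91.31817626953125, 588.3956298828125), 72.9490737915039)
blue 2072 ((756.4282836914062, 304.530517578125), (829.8361206054688, 171.88294982910156), 42.83676528930664)
```

The scene view shows the press at about (235,235), with the book's tail towards the left. The spray bottle (140,240), jar (158,228) and spool (180,238) stand near the tail. A cutter lever rises behind the press from (195,230) to (112,125). The top view shows the wheel at (216,208), the grip at about (200,193) and the tail near (156,197). Next I'll check clearances from the depth data.

```bash
python3 - <<'E'
from h import *
im,d=eyes.read_camera("top");im2,d2=eyes.read_camera("scene")
P=np.r_[deproj("top",d,np.ones_like(d,bool)),deproj("scene",d2,np.ones_like(d2,bool))]
A=np.radians(-101.4);px=np.array([np.cos(A),np.sin(A)]);py=np.array([-px[1],px[0]])
c=np.array([505.,9.2])
q=(P[:,:2]-c);X=q@px;Y=q@py
# max height map on 20mm grid, rows X -260..120, cols Y -120..140
for x in range(-260,120,20):
    print(x,[int(P[m,2].max()) if (m:=(X>=x)&(X<x+20)&(Y>=y)&(Y<y+20)).any() else -1 for y in range(-140,160,20)])
m=(np.hypot(X,Y)<14);print("hub",np.percentile(P[m,2],[50,90,98]))
E
```

```text
-260 [4, 3, 5, 6, 5, 4, 4, 4, 3, 157, 161, 159, 61, 0, 0]
-240 [5, 4, 4, 5, 5, 5, 4, 4, 4, 162, 171, 173, 162, 2, -2]
-220 [4, 5, 5, 7, 4, 3, 4, 4, 3, 152, 172, 170, 168, 162, 5]
-200 [3, 7, 4, 4, 5, 6, 4, 4, 4, 47, 109, 166, 168, 163, 153]
-180 [4, 5, 4, 5, 4, 5, 4, 6, 3, 4, 5, 5, 162, 160, 156]
-160 [4, 5, 3, 4, 35, 35, 37, 36, 35, 35, 3, 5, 3, 68, 70]
-140 [6, 3, 4, 4, 37, 37, 35, 36, 35, 36, 4, 38, 43, 68, 71]
-120 [5, 4, 4, 10, 35, 36, 35, 36, 35, 36, 4, 44, 43, 63, 68]
-100 [5, 4, 3, 23, 35, 36, 37, 37, 37, 35, 19, 50, 42, 38, 6]
-80 [3, 3, 4, 22, 36, 36, 35, 37, 35, 38, 44, 63, 66, 74, 84]
-60 [3, 4, 2, 23, 37, 126, 129, 175, 125, 32, 26, 58, 64, 66, 36]
-40 [5, 4, 6, 21, 126, 129, 126, 172, 130, 127, 5, 34, 39, 32, 29]
-20 [4, 4, 5, 23, 129, 127, 135, 134, 128, 128, 3, 29, 36, 37, 30]
0 [4, 4, 6, 25, 131, 128, 132, 132, 127, 130, 19, 25, 35, 37, 32]
20 [4, 3, 4, 23, 125, 129, 126, 127, 128, 125, 22, 4, 36, 36, 31]
40 [6, 4, 5, 20, 107, 129, 128, 128, 126, 107, 16, 3, 37, 35, 32]
60 [4, 5, 4, 16, 107, 109, 109, 109, 108, 105, 18, 3, 35, 35, 35]
80 [7, 3, 4, 14, 18, 55, 53, 52, 53, 18, 17, 4, 33, 34, 34]
100 [5, 4, 6, 6, 5, 5, 6, 5, 5, 6, 6, 3, 21, 35, 35]
hub [124.15498729 130.05092583 131.78832221]
```

>>> play_rows(
  plan=[0,0,0,0.123,0,0,0,0.123,0,0,0,0.123,0,0,0,0.123,0,0,0,0.123],
  jaw=0,
  newtons=30,
)

```text
t: 1.97
eef_pos: [227.8, -473.0, 231.3]
tcp_rot: [-180.0, -0.0, -9.9]
wrist_force: [0.2, -0.1, 0.1]
gripper_width: 25.1
grasp_force: 0.0
```

>>> play_rows(
  plan=[0,0,0,0.026,0.9,-4,0,0,0.9,-4,0,0,0.9,-4,0,0,0.9,-4,0,0],
)

```text
t: 2.38
eef_pos: [293.9, -321.4, 231.3]
tcp_rot: [-180.0, -0.0, -11.1]
wrist_force: [0.8, 0.6, 0.5]
gripper_width: 0.2
grasp_force: 0.0
```

>>> play_rows(
  plan=[0.9,-4,0,0,0.9,-4,0,0,0.9,-4,0,0,0.9,-4,0,0,0.9,-4,0,0],
)

```text
t: 2.8
eef_pos: [376.4, -133.3, 231.6]
tcp_rot: [180.0, -0.1, -11.0]
wrist_force: [0.5, 0.0, -0.6]
gripper_width: 0.4
grasp_force: 0.0
```

>>> play_rows(
  plan=[0.9,-4,0,0,0.9,-4,0,0,0.9,-4,0,0,0.9,-4,0,0,0.9,-4,0,0],
)

```text
t: 3.22
eef_pos: [443.9, -21.2, 234.8]
tcp_rot: [-176.2, 0.0, -5.4]
wrist_force: [-0.1, -0.1, 0.4]
gripper_width: 0.2
grasp_force: 0.0
```

>>> play_rows(
  plan=[0.9,-4,0,0,0.9,-4,0,0,0.9,-4,0,0,0,0,0,0],
)

```text
t: 3.55
eef_pos: [478.2, 33.2, 245.6]
tcp_rot: [-173.0, -0.1, -0.6]
wrist_force: [0.2, 0.4, -0.0]
gripper_width: 0.1
grasp_force: 0.0
```

```bash
python3 - <<'E'
from h import *
s=monitor.read_state();print(s["joint_positions"],s["qvel"],s["eef_pos"],s["tcp_rot"],s["wrist_force"])
E
```

```text
[ -0.6943042    9.92325704 -12.68756129  67.31814519   6.98610425
 179.94188905] [-1.85020888 -1.16744034 -2.50626154  0.67356733 -3.33816839 -0.07649031] [478.22553477  33.17730147 245.57646591] [-1.73013971e+02 -7.81044012e-02 -6.36624630e-01] [ 0.19811951  0.35929777 -0.03403863]
```

>>> play_rows(
  plan=[0,0,0,0,0,0,0,0],
)

```text
t: 3.72
eef_pos: [475.2, 30.8, 244.7]
tcp_rot: [-173.2, 0.1, -0.8]
wrist_force: [-0.3, 0.5, 0.0]
gripper_width: 0.1
grasp_force: 0.0
```

>>> play_rows(
  plan=[0,0,0,-0.12,0,0,0,-0.12,0,0,0,-0.12,0,0,0,-0.12,0,0,0,-0.12],
)

```text
t: 4.13
eef_pos: [474.9, 30.2, 244.8]
tcp_rot: [-174.3, -3.8, 33.6]
wrist_force: [-0.2, 0.7, -0.6]
gripper_width: -0.2
grasp_force: 0.0
```

```bash
python3 - <<'E'
from h import *
s=monitor.read_state();print(s["joint_positions"],s["qvel"],s["eef_pos"],s["tcp_rot"],s["wrist_force"])
E
```

```text
[ -0.96386079   9.75231905 -13.00720152  67.37593602   6.85252717
 145.22542412] [-5.62028566e-02  1.30239341e-02  9.45866334e-02  6.61348663e-02
  9.83400021e-02 -8.16218454e+01] [474.87356326  30.24435763 244.79187732] [-174.28553598   -3.79051144   33.61335384] [-0.21483584  0.65498128 -0.55986634]
```

>>> play_rows(
  plan=[0,0,0,-0.12,0,0,0,-0.12,0,0,0,-0.12,0,0,0,-0.12,0,0,0,-0.12],
)

```text
t: 4.55
eef_pos: [474.9, 30.2, 244.8]
tcp_rot: [-177.4, -6.4, 68.0]
wrist_force: [0.0, -0.3, 0.5]
gripper_width: 0.2
grasp_force: 0.0
```

>>> play_rows(
  plan=[0,0,0,-0.11,0,0,0,-0.1,0,0,0,0],
)

```text
t: 4.8
eef_pos: [474.9, 30.3, 244.8]
tcp_rot: [-178.8, -6.8, 79.9]
wrist_force: [-0.6, -0.8, 0.7]
gripper_width: 0.3
grasp_force: 0.0
```

```bash
cat >> h.py <<'E'
from scipy.spatial.transform import Rotation
A=np.radians(-101.4);px=np.array([np.cos(A),np.sin(A),0]);py=np.array([-px[1],px[0],0]);c=np.array([505.,9.2,0])
def Rt(s=None): return Rotation.from_euler("xyz",(s or monitor.read_state())["tcp_rot"],degrees=True).as_matrix()
def W(X,Y,z): return c+X*px+Y*py+np.array([0,0,z])
def P(w): q=np.asarray(w)-c; return np.round([q@px,q@py,q[2]],1)
def go(target):
    s=monitor.read_state();return np.round(Rt(s).T@(target-s["eef_pos"])/10,2)
E
python3 - <<'E'
from h import *
s=monitor.read_state();print(s["joint_positions"],s["eef_pos"],s["tcp_rot"])
p=eyes.camera_params("wrist");C=-np.array(p["R"]).T@np.array(p["t"]);print("cam in tool",Rt(s).T@(C-s["eef_pos"]))
print(P(s["eef_pos"]),go(W(-190,-15,180)));R=Rt(s)
a=W(-190,-15,180);print("down",np.round(R.T@(W(-190,-15,20)-a)/10,2),"push px*100",R.T@px*10)
E
```

```text
[ -0.96029662   9.75602714 -12.99918591  67.37619002   6.85754159
  99.0670908 ] [474.94640961  30.30048945 244.81744579] [-178.78361034   -6.7505785    79.89299647]
cam in tool [ 6.46843786e+01  1.20552075e-01 -1.42824924e+02]
[-14.7 -33.6 244.8] [16.6   2.44  8.44]
down [-1.88  0.34 15.89] push px*100 [-9.9281441  -0.25054755 -1.1701199 ]
```

>>> play_rows(
  plan=[3.32,0.49,1.69,0,3.32,0.49,1.69,0,3.32,0.49,1.69,0,3.32,0.49,1.69,0,3.32,0.49,1.69,0],
)

```text
t: 5.22
eef_pos: [528.9, 200.0, 179.6]
tcp_rot: [-178.8, -6.8, 79.6]
wrist_force: [0.9, 0.1, -0.4]
gripper_width: 0.1
grasp_force: 0.0
```

>>> play_rows(
  plan=[-0.3,0.06,2.5,0,-0.3,0.06,2.5,0,-0.3,0.06,2.5,0,-0.3,0.06,2.5,0,0,0,0,0],
)

```text
t: 5.63
eef_pos: [524.8, 197.3, 74.6]
tcp_rot: [-178.3, -6.5, 79.7]
wrist_force: [-0.7, 0.1, -1.2]
gripper_width: -0.0
grasp_force: 0.0
```

```bash
python3 - <<'E'
from h import *
s=monitor.read_state();print(s["joint_positions"],s["tcp_rot"])
print(P(s["eef_pos"]),go(W(-186,-15,20)))
im,d=eyes.read_camera("top");im2,_=eyes.read_camera("scene")
save(np.vstack([cv2.resize(im[120:270,90:290],(600,450))]),"t1.png")
a=regions_of("top","book")[0];Q=deproj("top",d,a["pixels"]);Q=Q[(Q[:,2]>24)&(Q[:,2]<40)]
q=(Q-c);print(np.percentile(q@px,[0.5,99]),np.percentile(q@py,[1,99]))
E
```

```text
[ 16.86483925  23.72639767 -20.15820987  44.65456244   6.5463865
 117.1929736 ] [-178.3039627    -6.48965914   79.65925393]
[-188.3  -17.7   74.6] [-0.85  0.43  5.39]
[-156.64939835   -2.55332786] [-51.29585748  49.62064457]
```

View pics/t1.png

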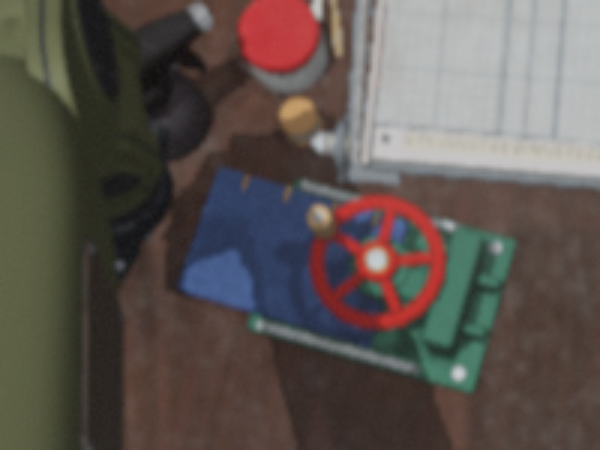

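The crop shows the book tail clear at the left (200,250), the wheel at (375,262) and the grip at (320,217). The gripper is left of the tail and clear of the bottle. Now I'll lower and begin the push.

>>> play_rows(
  plan=[-0.2,0.1,1.4,0,-0.2,0.1,1.4,0,-0.2,0.1,1.4,0,-0.2,0.1,1.2,0,0,0,0,0],
)

```text
t: 6.2
eef_pos: [531.9, 196.8, 24.9]
tcp_rot: [-178.8, -6.8, 79.8]
wrist_force: [0.0, -0.6, -0.1]
gripper_width: 0.1
grasp_force: 0.0
```

>>> play_rows(
  plan=[-0.4,0,-0.05,0,-0.4,0,-0.05,0,-0.4,0,-0.05,0,-0.4,0,-0.05,0,-0.4,0,-0.05,0],
)

```text
t: 6.62
eef_pos: [528.7, 177.0, 25.8]
tcp_rot: [-178.9, -6.8, 79.9]
wrist_force: [0.1, 1.0, 1.6]
gripper_width: 0.2
grasp_force: 0.5
```

>>> play_rows(
  plan=[-0.4,0,-0.05,0,-0.4,0,-0.05,0,-0.4,0,-0.05,0,-0.4,0,-0.05,0,-0.4,0,-0.05,0],
)

```text
t: 7.03
eef_pos: [525.0, 157.4, 25.2]
tcp_rot: [-178.8, -6.8, 79.9]
wrist_force: [-0.0, 1.8, 2.7]
gripper_width: -0.3
grasp_force: 1.3
```

```bash
python3 - <<'E'
from h import *
s=monitor.read_state();print(s["tcp_rot"],P(s["eef_pos"]),s["wrist_force"])
im,d=eyes.read_camera("top")
a=regions_of("top","book")[0];Q=deproj("top",d,a["pixels"]);Q=Q[(Q[:,2]>24)&(Q[:,2]<40)]
q=(Q-c);print(np.percentile(q@px,[0.5,99]),np.percentile(q@py,[1,99]))
E
```

```text
[-178.83679048   -6.82368923   79.90891577] [-149.2   -9.7   25.2] [-0.01759462  1.79771835  2.65324271]
[-135.15345557   16.27112661] [-48.45400722  52.42631923]
```

>>> play_rows(
  plan=[-0.3,0,0,0,-0.3,0,0,0,-0.3,0,0,0,-0.3,0,0,0,-0.3,0,0,0],
)

```text
t: 7.55
eef_pos: [522.1, 142.6, 23.2]
tcp_rot: [-178.8, -6.8, 79.9]
wrist_force: [-0.3, 2.4, 2.5]
gripper_width: -0.2
grasp_force: 1.2
```

>>> play_rows(
  plan=[-0.1,0,0,0,-0.1,0,0,0,-0.1,0,0,0],
)

```text
t: 7.8
eef_pos: [521.6, 139.8, 22.9]
tcp_rot: [-178.8, -6.8, 79.9]
wrist_force: [0.4, 1.9, 2.1]
gripper_width: 0.1
grasp_force: 1.2
```

```bash
python3 - <<'E'
from h import *
s=monitor.read_state();print(s["tcp_rot"],P(s["eef_pos"]),s["wrist_force"])
im,d=eyes.read_camera("top")
a=regions_of("top","book")[0];Q=deproj("top",d,a["pixels"]);Q=Q[(Q[:,2]>24)&(Q[:,2]<40)]
q=(Q-c);print(np.percentile(q@px,[0.5,99]),np.percentile(q@py,[1,99]))
E
```

```text
[-178.80741931   -6.79382794   79.89381076] [-131.3   -9.5   22.9] [0.40786297 1.93618311 2.14837093]
[-114.61516845   37.45956471] [-48.88848541  53.75208295]
```

>>> play_rows(
  plan=[-0.1,0,-0.01,0,-0.1,0,-0.01,0],
)

```text
t: 8.07
eef_pos: [521.3, 137.9, 22.8]
tcp_rot: [-178.8, -6.8, 79.9]
wrist_force: [1.3, 2.1, 1.7]
gripper_width: 0.1
grasp_force: 1.1
```

>>> play_rows(
  plan=[-0.1,0,-0.01,0],
)

```text
t: 8.15
eef_pos: [521.1, 136.9, 22.8]
tcp_rot: [-178.8, -6.8, 79.9]
wrist_force: [0.4, 1.9, 1.9]
gripper_width: -0.1
grasp_force: 1.2
```

>>> play_rows(
  plan=[-0.1,0,-0.01,0],
)

```text
t: 8.23
eef_pos: [520.9, 135.8, 22.8]
tcp_rot: [-178.8, -6.8, 79.9]
wrist_force: [0.4, 2.3, 0.9]
gripper_width: 0.3
grasp_force: 1.2
```

>>> play_rows(
  plan=[-0.1,0,-0.01,0],
)

```text
t: 8.32
eef_pos: [521.0, 135.5, 22.9]
tcp_rot: [-178.8, -6.9, 79.9]
wrist_force: [2.0, 4.7, 0.0]
gripper_width: 0.1
grasp_force: 2.9
```

>>> play_rows(
  plan=[-0.06,0,-0.01,0],
)

```text
t: 8.4
eef_pos: [521.5, 135.3, 23.0]
tcp_rot: [-178.9, -6.9, 79.9]
wrist_force: [2.4, 6.0, -0.7]
gripper_width: 0.0
grasp_force: 3.2
```

>>> play_rows(
  plan=[-0.06,0,-0.01,0],
)

```text
t: 8.48
eef_pos: [521.9, 135.1, 23.2]
tcp_rot: [-178.9, -7.0, 79.9]
wrist_force: [3.1, 8.1, -0.8]
gripper_width: -0.4
grasp_force: 3.7
```

>>> play_rows(
  plan=[0,0,0,0,0,0,0,0,0,0,0,0],
)

```text
t: 8.73
eef_pos: [522.0, 135.1, 23.2]
tcp_rot: [-178.9, -7.0, 79.9]
wrist_force: [2.2, 6.7, -1.0]
gripper_width: 0.2
grasp_force: 3.2
```

```bash
python3 - <<'E'
from h import *
s=monitor.read_state();print(s["tcp_rot"],P(s["eef_pos"]),s["wrist_force"])
im,d=eyes.read_camera("top")
a=regions_of("top","book")[0];Q=deproj("top",d,a["pixels"]);Q=Q[(Q[:,2]>24)&(Q[:,2]<40)]
q=(Q-c);print(np.percentile(q@px,[0.5,99]),np.percentile(q@py,[1,99]))
print(cv2.minAreaRect(Q[:,:2].astype(np.float32)))
print(go(W(-150,-12,26)))
E
```

```text
[-178.91877504   -6.97689427   79.94987968] [-126.8   -8.2   23.2] [ 2.16004622  6.65055767 -0.98266273]Traceback (most recent call last):
  File "<stdin>", line 4, in <module>
IndexError: list index out of range
```

>>> play_rows(
  plan=[0.5,0,0,0,1.2,0,0,0,1.5,0,-1,0,0,0,-4,0,0,0,-4,0],
)

```text
t: 9.25
eef_pos: [523.5, 154.4, 114.8]
tcp_rot: [-178.5, -6.6, 79.9]
wrist_force: [1.0, -0.9, 0.4]
gripper_width: 0.0
grasp_force: 0.0
```

>>> play_rows(
  plan=[0,0,-4,0,0,0,-4,0,0,0,-3,0,0,0,0,0],
)

```text
t: 9.58
eef_pos: [529.6, 141.4, 232.1]
tcp_rot: [-179.4, -7.0, 79.9]
wrist_force: [1.1, 0.3, 1.0]
gripper_width: -0.4
grasp_force: 0.0
```

```bash
python3 - <<'E'
from h import *
s=monitor.read_state();print(s["tcp_rot"],P(s["eef_pos"]),s["wrist_force"],s["joint_positions"])
im,d=eyes.read_camera("top");im2,d2=eyes.read_camera("scene")
save(cv2.resize(im2[170:290,140:300],(800,600)),"s2.png")
for cam,dd in(("top",d),("scene",d2)):
  r=regions_of(cam,"book")
  if r:
    Q=deproj(cam,dd,r[0]["pixels"]);Q=Q[(Q[:,2]>24)&(Q[:,2]<40)]
    q=(Q-c);print(cam,np.percentile(q@px,[0.5,1,2,99]),np.percentile(q@py,[1,99]))
  Q=deproj(cam,dd,np.ones_like(dd,bool));q=np.c_[(Q-c)@px,(Q-c)@py,Q[:,2]]
  m=(q[:,2]>145)&(q[:,2]<180)&(np.hypot(q[:,0],q[:,1])<62);print("grip",m.sum(),q[m].mean(0) if m.any() else 0)
  l=landmark_of(cam,"grip_mid");print([(a["score"],P(ray(cam,a["xy"],150))) for a in l])
E
```

```text
[-179.43310248   -6.95450591   79.9347626 ] [-134.4   -2.   232.1] [1.08100853 0.30596028 0.98373818] [ 11.0413586   15.58924596  -7.18992251  65.23770817   6.69104349
 111.1880873 ]
top [-115.22390077 -114.44619952 -113.60978627   37.5607303 ] [-48.01021363  52.73610423]
grip 69 [-41.43390658  10.63733735 165.48248983]
[(0.56, array([-34.8,  10.1, 150. ])), (0.54, array([-83.4,  68.9, 150. ]))]
scene [-115.65345361 -115.11522168 -113.80453415   39.9237284 ] [-47.90075127  54.87669838]
grip 83 [-46.23498757   8.36267466 159.89462613]
[(0.55, array([-59.5,   9.3, 150. ]))]
```

View pics/s2.png

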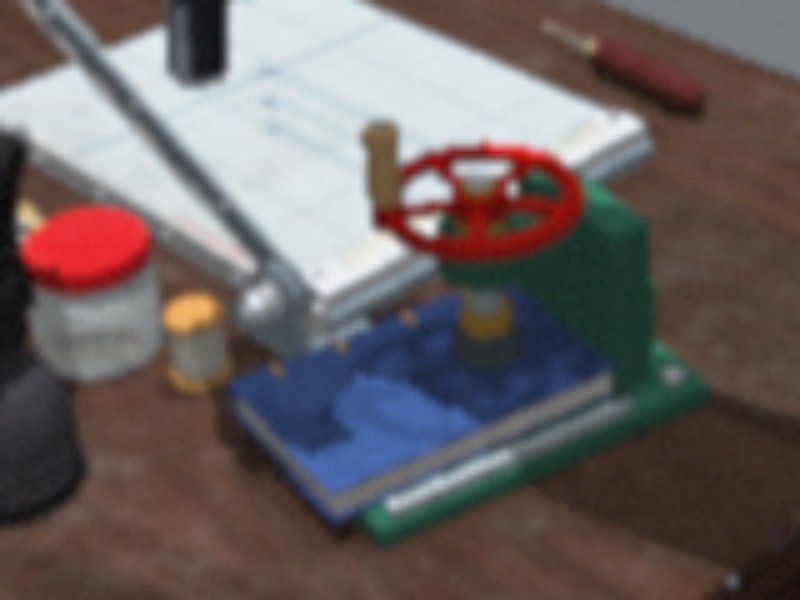

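The picture shows the book's head against the green column, with the tail 115 mm ahead of the screw, as it should be. The foot is clear, and the grip stands upright at (380,170). Next is the grip.

```bash
python3 - <<'E'
from h import *
print(go(W(-46,9.6,225)), Rt().T@np.array([0,0,-8.3]))
E
```

```text
[-8.65  1.41 -1.24] [-0.96503859  0.20334824  8.24119834]
```

>>> play_rows(
  plan=[-2.88,0.47,-0.41,0,-2.88,0.47,-0.41,0,-2.88,0.47,-0.41,0,0,0,0,0,0,0,0,0],
  jaw=65,
)

```text
t: 10.3
eef_pos: [524.1, 51.6, 225.4]
tcp_rot: [-178.6, -6.8, 79.7]
wrist_force: [-0.3, 0.2, -0.4]
gripper_width: 55.7
grasp_force: 0.0
```

```bash
python3 - <<'E'
from h import *
s=monitor.read_state();print(P(s["eef_pos"]),s["tcp_rot"],s["gripper_width"],go(W(-46,9.6,142)))
im,d=eyes.read_camera("wrist");save(im,"w1.png")
l=landmark_of("wrist","grip_mid");print([(a["score"],a["xy"],P(ray("wrist",a["xy"],150))) for a in l])
Q=deproj("wrist",d,np.ones_like(d,bool));q=np.c_[(Q-c)@px,(Q-c)@py,Q[:,2]]
m=(q[:,2]>166)&(q[:,2]<178)&(np.hypot(q[:,0],q[:,1])<65);print("grip top",m.sum(),q[m].mean(0) if m.any() else 0)
m=(q[:,2]>118)&(q[:,2]<133)&(np.hypot(q[:,0],q[:,1])<65);print("rim",m.sum(),cv2.minEnclosingCircle(q[m,:2].astype(np.float32)) if m.any() else 0)
E
```

```text
[-45.3  10.3 225.4] [-178.63320275   -6.75552327   79.72633375] 55.69842582343306 [-0.91  0.12  8.29]
[(0.92, [260.7, 210.6], array([-44.9,  12.4, 150. ]))]
grip top 491 [-45.04644313  13.14845541 170.85926013]
rim 5753 ((-3.0470402240753174, 1.5033419132232666), 51.76097869873047)
```

View pics/w1.png

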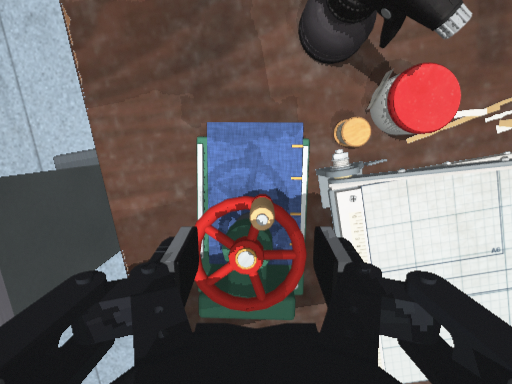

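The wrist view shows the grip at (261,212) between the open fingers and the wheel hub at (246,258); nothing else is in the way. I'll descend and grasp.

>>> play_rows(
  plan=[-0.23,0.1,2.1,0,-0.23,0.1,2.1,0,-0.23,0.1,2.1,0,-0.2,0.1,2,0,0,0,0,0],
)

```text
t: 10.82
eef_pos: [524.0, 54.3, 139.2]
tcp_rot: [-178.4, -6.7, 80.0]
wrist_force: [-1.2, -0.1, 0.4]
gripper_width: 55.7
grasp_force: 0.0
```

>>> play_rows(
  plan=[0,0,0,0,0,0,0,0,0,0,0,0,0,0,0,0,0,0,0,0],
  jaw=0,
  newtons=35,
)

```text
t: 11.23
eef_pos: [528.6, 53.4, 144.9]
tcp_rot: [-179.0, -6.8, 79.9]
wrist_force: [-0.4, 0.8, 3.4]
gripper_width: 16.5
grasp_force: 34.3
```

```bash
python3 - <<'E'
from h import *
s=monitor.read_state();print(P(s["eef_pos"]),s["tcp_rot"],s["gripper_width"],s["grasp_force"],s["wrist_force"],s["joint_positions"])
p=P(s["eef_pos"]);R=Rt(s);cc=np.array([-1.0,0.4])
pc=s["eef_pos"]-19*R[:,2];g=P(pc)[:2]
print("grip",g)
r0=g-cc;ang=np.arctan2(r0[1],r0[0]);print("r",np.hypot(*r0),np.degrees(ang))
# free search plan: steps of 6 deg clockwise(decreasing), radius 45 about cc
for st in (6,):
  prev=r0
  for k in range(1,46):
    a=ang-np.radians(st)*k; r=45*np.array([np.cos(a),np.sin(a)]); dd=r-prev;prev=r
    w=R.T@(dd[0]*px+dd[1]*py)/10;print(k*st,np.round(w,2).tolist())
E
```

```text
[-48.   14.3 144.9] [-178.98549657   -6.83957242   79.9212966 ] 16.497726601067708 34.305979995159646 [-0.4038499   0.81558009  3.40582308] [  1.61238382  18.16289544 -17.09539825  54.34983707   6.90298897
 101.65409631]
grip [-45.7  14.7]
r 46.93165243202076 162.2599793839038
6 [-0.36, 0.37, -0.05]
12 [-0.22, 0.42, -0.03]
18 [-0.26, 0.39, -0.04]
24 [-0.3, 0.36, -0.04]
30 [-0.34, 0.33, -0.05]
36 [-0.37, 0.29, -0.05]
42 [-0.4, 0.25, -0.05]
48 [-0.42, 0.21, -0.05]
54 [-0.44, 0.16, -0.06]
60 [-0.45, 0.11, -0.06]
66 [-0.46, 0.06, -0.06]
72 [-0.47, 0.01, -0.06]
78 [-0.47, -0.03, -0.06]
84 [-0.46, -0.08, -0.05]
90 [-0.45, -0.13, -0.05]
96 [-0.43, -0.18, -0.05]
102 [-0.41, -0.22, -0.05]
108 [-0.39, -0.26, -0.04]
114 [-0.36, -0.3, -0.04]
120 [-0.32, -0.34, -0.03]
126 [-0.29, -0.37, -0.03]
132 [-0.25, -0.4, -0.02]
138 [-0.2, -0.42, -0.02]
144 [-0.16, -0.44, -0.01]
150 [-0.11, -0.46, -0.01]
156 [-0.06, -0.47, 0.0]
162 [-0.02, -0.47, 0.01]
168 [0.03, -0.47, 0.01]
174 [0.08, -0.46, 0.02]
180 [0.13, -0.45, 0.02]
186 [0.18, -0.44, 0.03]
192 [0.22, -0.42, 0.03]
198 [0.26, -0.39, 0.04]
204 [0.3, -0.36, 0.04]
210 [0.34, -0.33, 0.05]
216 [0.37, -0.29, 0.05]
222 [0.4, -0.25, 0.05]
228 [0.42, -0.21, 0.05]
234 [0.44, -0.16, 0.06]
240 [0.45, -0.11, 0.06]
246 [0.46, -0.06, 0.06]
252 [0.47, -0.01, 0.06]
258 [0.47, 0.03, 0.06]
264 [0.46, 0.08, 0.05]
270 [0.45, 0.13, 0.05]
```

>>> play_rows(
  plan=[-0.2,0.4,-0.03,0,-0.22,0.42,-0.03,0,-0.26,0.39,-0.04,0,-0.3,0.36,-0.04,0,-0.34,0.33,-0.05,0],
)

```text
t: 11.65
eef_pos: [545.8, 36.5, 144.8]
tcp_rot: [-179.0, -6.8, 79.9]
wrist_force: [-0.6, 0.5, 7.6]
gripper_width: 16.5
grasp_force: 34.7
```

```bash
cat >> h.py <<'E'
def ang(cc=(-1.0,0.4)):
    s=monitor.read_state();g=P(s["eef_pos"]-19*Rt(s)[:,2])[:2]-cc;f=s["wrist_force"];u=g/np.hypot(*g)
    F=np.array([f@px,f@py]);print("grip",g+cc,"r",np.hypot(*g).round(1),"ang",np.degrees(np.arctan2(g[1],g[0])).round(1),"F rad,cw",np.round([F@u,F@[u[1],-u[0]]],1),"fz",f[2].round(1))
E
python3 -c "
from h import *
ang()"
```

```text
grip [-32.6  34.9] r 46.8 ang 132.5 F rad,cw [-0.3 -0.7] fz 7.6
```

>>> play_rows(
  plan=[-0.37,0.29,-0.08,0,-0.4,0.25,-0.08,0,-0.42,0.21,-0.07,0,-0.44,0.16,-0.07,0,-0.45,0.11,-0.06,0],
)

```text
t: 12.07
eef_pos: [551.6, 13.6, 144.9]
tcp_rot: [-179.0, -6.8, 79.9]
wrist_force: [2.7, 0.2, 4.8]
gripper_width: 16.3
grasp_force: 34.6
```

>>> play_rows(
  plan=[-0.46,0.06,-0.06,0,-0.47,0.01,-0.06,0,-0.47,-0.03,-0.06,0,-0.46,-0.08,-0.05,0,-0.45,-0.13,-0.05,0],
)

```text
t: 12.48
eef_pos: [545.2, -9.2, 144.8]
tcp_rot: [-178.9, -6.8, 79.9]
wrist_force: [0.4, 0.4, 6.5]
gripper_width: 16.5
grasp_force: 34.7
```

```bash
python3 -c "
from h import *
ang()"
```

```text
grip [12.3 43.5] r 45.1 ang 72.9 F rad,cw [ 0.2 -0.6] fz 6.5
```

>>> play_rows(
  plan=[-0.43,-0.18,-0.06,0,-0.41,-0.22,-0.06,0,-0.39,-0.26,-0.05,0,-0.36,-0.3,-0.05,0,-0.32,-0.34,-0.04,0],
)

```text
t: 12.9
eef_pos: [528.0, -25.6, 144.9]
tcp_rot: [-178.8, -6.8, 79.9]
wrist_force: [0.2, 0.5, 4.4]
gripper_width: 16.5
grasp_force: 34.6
```

>>> play_rows(
  plan=[-0.29,-0.37,-0.04,0,-0.25,-0.4,-0.03,0,-0.2,-0.42,-0.03,0,-0.16,-0.44,-0.02,0,-0.11,-0.46,-0.01,0],
)

```text
t: 13.32
eef_pos: [504.9, -31.1, 144.9]
tcp_rot: [-178.7, -6.8, 79.9]
wrist_force: [0.6, 1.9, 0.4]
gripper_width: 16.7
grasp_force: 34.3
```

```bash
python3 -c "
from h import *
ang()"
```

```text
grip [41.8  8.4] r 43.5 ang 10.6 F rad,cw [-2.  -0.6] fz 0.4
```

>>> play_rows(
  plan=[-0.06,-0.47,0,0,-0.02,-0.47,0,0,0.03,-0.47,0.01,0,0.08,-0.46,0.01,0,0.13,-0.45,0.02,0],
)

```text
t: 13.73
eef_pos: [483.1, -24.9, 145.1]
tcp_rot: [-178.8, -6.9, 79.9]
wrist_force: [3.5, 5.7, -6.8]
gripper_width: 16.4
grasp_force: 34.2
```

```bash
python3 - <<'E'
from h import *
E
cat >> h.py <<'E'
def an2(plan=None,n=5,st=6):
    s=monitor.read_state();cc=np.array([506.5,13.9]);g=s["eef_pos"][:2]-cc;a=np.arctan2(g[1],g[0]);f=s["wrist_force"][:2];u=g/np.hypot(*g)
    print("r",np.hypot(*g).round(1),"ang",np.degrees(a).round(1),"Frad,cw",np.round([f@u,f@[u[1],-u[0]]],1),"fz",s["wrist_force"][2].round(1))
    R=Rt(s)
    for k in range(n):
        a1=a-np.radians(st)*k;a2=a1-np.radians(st)
        d=45*np.array([np.cos(a2)-np.cos(a1),np.sin(a2)-np.sin(a1),0]);w=R.T@d/10
        print(np.round(w,2).tolist(),end=" ")
    print()
E
python3 -c "
from h import *
an2(n=10)"
```

```text
r 45.3 ang -121.0 Frad,cw [-6.7 -0.1] fz -6.8
[0.19, -0.43, 0.03] [0.23, -0.41, 0.04] [0.27, -0.38, 0.04] [0.31, -0.35, 0.05] [0.35, -0.31, 0.05] [0.38, -0.28, 0.05] [0.4, -0.23, 0.05] [0.43, -0.19, 0.06] [0.44, -0.14, 0.06] [0.46, -0.1, 0.06]
```

>>> play_rows(
  plan=[0.24,-0.4,0.06,0,0.27,-0.39,0.07,0,0.3,-0.37,0.07,0,0.33,-0.34,0.06,0,0.36,-0.31,0.05,0],
)

```text
t: 14.15
eef_pos: [467.5, -8.1, 144.9]
tcp_rot: [-178.8, -6.7, 79.9]
wrist_force: [-1.0, -0.1, 2.1]
gripper_width: 16.7
grasp_force: 35.0
```

```bash
python3 -c "
from h import *
an2(n=10)"
```

```text
r 44.8 ang -150.6 Frad,cw [0.9 0.4] fz 2.1
[0.38, -0.28, 0.05] [0.4, -0.24, 0.05] [0.43, -0.19, 0.05] [0.44, -0.15, 0.06] [0.46, -0.1, 0.06] [0.46, -0.05, 0.06] [0.47, -0.0, 0.05] [0.47, 0.05, 0.05] [0.46, 0.09, 0.05] [0.45, 0.14, 0.05]
```

>>> play_rows(
  plan=[0.38,-0.28,0.04,0,0.4,-0.24,0.04,0,0.43,-0.19,0.05,0,0.44,-0.15,0.05,0,0.46,-0.1,0.06,0],
)

```text
t: 14.57
eef_pos: [461.7, 15.3, 144.9]
tcp_rot: [-178.7, -6.8, 79.9]
wrist_force: [-2.1, -0.6, 2.2]
gripper_width: 16.6
grasp_force: 35.0
```

```bash
python3 -c "
from h import *
an2(n=10)"
```

```text
r 44.8 ang 178.1 Frad,cw [ 2.  -0.7] fz 2.2
[0.47, -0.04, 0.06] [0.47, 0.01, 0.06] [0.46, 0.06, 0.05] [0.46, 0.11, 0.05] [0.44, 0.15, 0.05] [0.42, 0.2, 0.05] [0.4, 0.24, 0.04] [0.37, 0.28, 0.04] [0.34, 0.32, 0.03] [0.31, 0.35, 0.03]
```

>>> play_rows(
  plan=[0.47,-0.04,0.06,0,0.47,0.01,0.06,0,0.46,0.06,0.05,0],
)

```text
t: 14.82
eef_pos: [463.8, 27.4, 144.7]
tcp_rot: [-178.7, -6.5, 79.9]
wrist_force: [-7.0, -9.2, 8.3]
gripper_width: 17.0
grasp_force: 35.7
```

```bash
python3 -c "
from h import *
an2(n=10)"
```

```text
r 44.8 ang 162.4 Frad,cw [  3.8 -10.9] fz 8.3
[0.46, 0.09, 0.05] [0.45, 0.13, 0.05] [0.43, 0.18, 0.05] [0.41, 0.23, 0.04] [0.39, 0.27, 0.04] [0.36, 0.31, 0.03] [0.32, 0.34, 0.03] [0.29, 0.37, 0.02] [0.24, 0.4, 0.02] [0.2, 0.43, 0.01]
```

The screw bit between 178° and 162°, so I'll take 170° with the drag now about 11 N. The wheel has to turn about 352° more. I'll print the whole circle in 10° steps.

```bash
python3 -c "
from h import *
an2(n=35,st=10)"
```

```text
r 44.8 ang 162.4 Frad,cw [  3.8 -10.9] fz 8.3
[0.76, 0.17, 0.08] [0.72, 0.3, 0.08] [0.66, 0.42, 0.07] [0.58, 0.53, 0.05] [0.48, 0.62, 0.04] [0.36, 0.7, 0.03] [0.24, 0.75, 0.01] [0.1, 0.78, -0.01] [-0.03, 0.78, -0.02] [-0.17, 0.77, -0.04] [-0.3, 0.72, -0.05] [-0.42, 0.66, -0.06] [-0.53, 0.58, -0.07] [-0.62, 0.48, -0.08] [-0.69, 0.36, -0.09] [-0.74, 0.23, -0.09] [-0.77, 0.1, -0.09] [-0.78, -0.04, -0.09] [-0.76, -0.17, -0.08] [-0.72, -0.3, -0.08] [-0.66, -0.42, -0.07] [-0.58, -0.53, -0.05] [-0.48, -0.62, -0.04] [-0.36, -0.7, -0.03] [-0.24, -0.75, -0.01] [-0.1, -0.78, 0.01] [0.03, -0.78, 0.02] [0.17, -0.77, 0.04] [0.3, -0.72, 0.05] [0.42, -0.66, 0.06] [0.53, -0.58, 0.07] [0.62, -0.48, 0.08] [0.69, -0.36, 0.09] [0.74, -0.23, 0.09] [0.77, -0.1, 0.09]
```

>>> play_rows(
  plan=[0.76,0.17,0.05,0,0.72,0.3,0.05,0,0.66,0.42,0.04,0,0.58,0.53,0.03,0,0.48,0.62,0.03,0],
  newtons=50,
)

```text
t: 15.23
eef_pos: [487.2, 55.0, 144.9]
tcp_rot: [-178.4, -6.4, 79.8]
wrist_force: [-8.8, -8.0, 2.3]
gripper_width: 16.2
grasp_force: 50.0
```

```bash
python3 -c "
from h import *
an2(n=0)"
```

```text
r 45.4 ang 115.2 Frad,cw [ -3.5 -11.4] fz 2.3
```

>>> play_rows(
  plan=[0.33,0.7,0.03,0,0.21,0.75,0.01,0,0.08,0.78,-0.01,0,-0.05,0.78,-0.02,0,-0.18,0.76,-0.04,0],
)

```text
t: 15.65
eef_pos: [524.1, 55.6, 145.0]
tcp_rot: [-178.2, -6.9, 79.9]
wrist_force: [-9.4, 3.8, 2.9]
gripper_width: 16.0
grasp_force: 50.2
```

```bash
python3 -c "
from h import *
an2(n=0)"
```

```text
r 45.2 ang 67.2 Frad,cw [ -0.1 -10.2] fz 2.9
```

>>> play_rows(
  plan=[-0.3,0.72,-0.05,0,-0.42,0.66,-0.06,0,-0.53,0.58,-0.07,0,-0.62,0.48,-0.08,0,-0.69,0.36,-0.09,0],
)

```text
t: 16.07
eef_pos: [549.7, 27.4, 145.1]
tcp_rot: [-178.4, -7.2, 80.0]
wrist_force: [-3.6, 9.1, -0.6]
gripper_width: 16.7
grasp_force: 49.6
```

>>> play_rows(
  plan=[-0.74,0.23,-0.09,0,-0.77,0.1,-0.09,0,-0.78,-0.04,-0.09,0,-0.76,-0.17,-0.08,0,-0.72,-0.3,-0.08,0],
)

```text
t: 16.48
eef_pos: [544.9, -9.8, 145.3]
tcp_rot: [-178.8, -7.2, 80.0]
wrist_force: [4.2, 11.4, -5.7]
gripper_width: 16.1
grasp_force: 49.3
```

```bash
python3 -c "
from h import *
an2(n=0)"
```

```text
r 45.1 ang -31.7 Frad,cw [ -2.4 -11.9] fz -5.7
```

>>> play_rows(
  plan=[-0.66,-0.42,-0.05,0,-0.58,-0.53,-0.04,0,-0.48,-0.62,-0.02,0,-0.36,-0.7,-0.01,0,-0.24,-0.75,0,0],
)

```text
t: 16.9
eef_pos: [515.0, -30.1, 145.3]
tcp_rot: [-179.3, -7.0, 80.0]
wrist_force: [10.4, 2.8, -8.4]
gripper_width: 16.0
grasp_force: 50.2
```

>>> play_rows(
  plan=[-0.1,-0.78,0.03,0,0.03,-0.78,0.04,0,0.17,-0.77,0.05,0,0.3,-0.72,0.06,0,0.42,-0.66,0.07,0],
)

```text
t: 17.32
eef_pos: [479.0, -20.6, 145.1]
tcp_rot: [-179.4, -6.3, 79.8]
wrist_force: [2.6, -14.0, 1.2]
gripper_width: 15.7
grasp_force: 51.2
```

```bash
python3 -c "
from h import *
an2(n=7,st=10)
im,d=eyes.read_camera('top');r=regions_of('top','book')
if r:
    Q=deproj('top',d,r[0]['pixels']);Q=Q[(Q[:,2]>24)&(Q[:,2]<40)];q=Q-c;print(np.percentile(q@px,[.5,2]))
"
```

```text
r 44.1 ang -128.5 Frad,cw [  9.3 -10.8] fz 1.2
[0.43, -0.65, 0.05] [0.54, -0.57, 0.06] [0.63, -0.47, 0.07] [0.7, -0.35, 0.08] [0.75, -0.22, 0.08] [0.77, -0.09, 0.09] [0.78, 0.05, 0.08] 
[-116.02381259 -115.37610125]
```

>>> play_rows(
  plan=[0.37,-0.69,0.04,0,0.48,-0.61,0.05,0,0.58,-0.5,0.06,0,0.7,-0.37,0.08,0,0.75,-0.24,0.08,0],
)

```text
t: 17.83
eef_pos: [461.0, 13.4, 145.2]
tcp_rot: [-179.4, -6.4, 79.9]
wrist_force: [10.7, -9.7, -11.0]
gripper_width: 16.2
grasp_force: 50.1
```

```bash
python3 -c "
from h import *
an2(n=2,st=10)"
```

```text
r 45.5 ang -179.4 Frad,cw [-10.6  -9.8] fz -11.0
[0.78, -0.08, 0.09] [0.78, 0.06, 0.09]
```

>>> play_rows(
  plan=[0.42,0.12,0.12,0,0.42,0.14,0.12,0,0,0,0,0],
)

```text
t: 18.08
eef_pos: [462.3, 23.0, 144.9]
tcp_rot: [-179.1, -6.5, 79.9]
wrist_force: [0.3, -6.7, 5.6]
gripper_width: 16.4
grasp_force: 51.9
```

```bash
python3 -c "
from h import *
an2(n=2,st=10)"
```

```text
r 45.1 ang 168.4 Frad,cw [-1.6 -6.5] fz 5.6
[0.77, 0.09, 0.09] [0.75, 0.22, 0.08]
```

Angle 168.4°, one turn after the bite within about 10°. Now I'll release and lift straight up.

>>> play_rows(
  plan=[0,0,0,0,0,0,0,0,0,0,0,0,0,0,0,0,0,0,0,0],
  jaw=60,
)

```text
t: 18.5
eef_pos: [459.6, 24.7, 143.5]
tcp_rot: [-178.8, -6.8, 79.9]
wrist_force: [0.5, 0.6, 0.2]
gripper_width: 51.2
grasp_force: 0.0
```

>>> play_rows(
  plan=[0.1,0,-1,0,0.2,0,-2,0,0.3,0,-3,0,0.3,0,-3,0,0,0,0,0],
)

```text
t: 18.92
eef_pos: [464.8, 22.5, 239.5]
tcp_rot: [-179.3, -6.9, 80.0]
wrist_force: [1.3, -0.6, -0.2]
gripper_width: 51.0
grasp_force: 0.0
```

```bash
python3 - <<'E'
from h import *
an2(n=0);s=monitor.read_state();print(s["eef_pos"],s["wrist_force"],s["gripper_width"])
im,d=eyes.read_camera("scene");save(cv2.resize(im[150:300,120:320],(800,600)),"s3.png")
r=regions_of("scene","book")
if r:
    Q=deproj("scene",d,r[0]["pixels"]);Q=Q[(Q[:,2]>24)&(Q[:,2]<40)];q=Q-c;print(np.percentile(q@px,[.5,2]))
im,d=eyes.read_camera("wrist")
Q=deproj("wrist",d,np.ones_like(d,bool));q=Q-np.array([506,12,0]);m=(Q[:,2]>164)&(Q[:,2]<178)&(np.hypot(q[:,0],q[:,1])<65)
print("grip",m.sum(),Q[m].mean(0) if m.any() else 0)
E
```

```text
r 42.6 ang 168.3 Frad,cw [-1.4 -0.4] fz -0.2

[464.81796896  22.50339777 239.48261244] [ 1.29149842 -0.63091939 -0.21354572] 50.99446514167192
[-115.67343387 -113.9040147 ]
grip 453 [460.42628021  17.30453159 169.06260016]
```

View pics/s3.png

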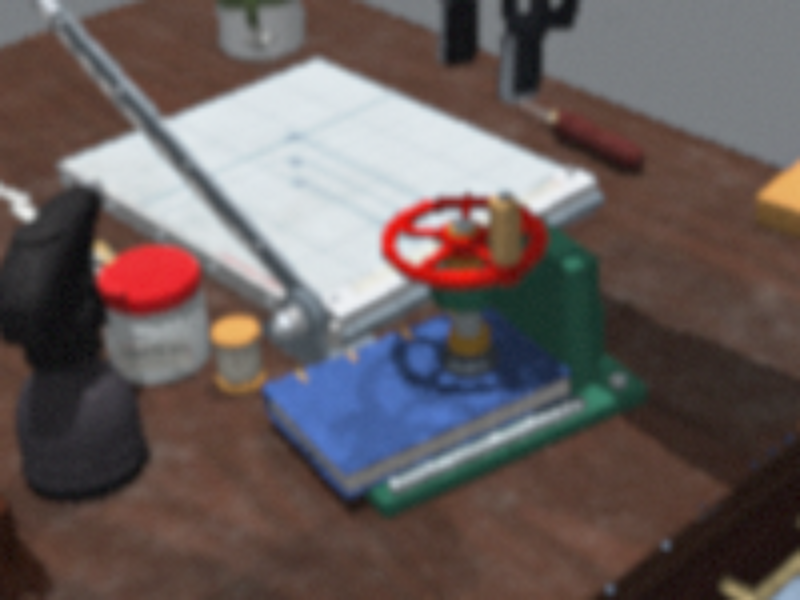

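The picture shows the foot down on the book, the head against the column and the grip free at (505,230). The bottle, jar and spool are where they were. Now I'll hand the job in.

```bash
python3 -c "
from station import job
print(job.sign_off())"
```

```text
the job is handed in; nothing more can be done
None
```

The job is handed in but gave no verdict back: the book's head is against the back stop, the wheel got one full turn after the screw bit (within about 10°), the crank is let go, and the bottle, jar and spool look unmoved. I didn't recheck the pressing block and loupe, but the gripper never worked near them.

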